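# Punch-mark three sides of a carving blank

### The arm

A 7-joint arm with a two-finger parallel gripper is mounted at the origin on the work surface. World frame = base frame: x ahead of the robot, y to its left, z up, the work surface at z = 0. Lengths are in m, angles in rad, forces in N, time in s.
With the tool pointing down it reaches from about 0.425 to 0.825 m from the base axis. Payload 3.6 kg.
Tool frame: the origin (TCP) lies where the fingers leave the gripper's body, on its centre line; the fingertips stand 73 mm ahead of it and the grasp point (between the pads) lies 54 mm ahead of it; z points along the fingers, y is the line along which they close (so a half turn about z gives the same grasp; the last joint's range is limited). The gripper opens to 85 mm and grips with 20 to 120 N. Pads are 22 mm wide; open, the fingers measure 114 mm over their backs; the gripper's body (76 mm by 85 mm) begins 54 mm behind the grasp point. The pads swing forward as they close: fully open they stand 13 mm farther back than shut.
Start: joints at [-1.258, 0.615, -0.013, 1.423, 0.008, 1.103, -0.04], TCP at [0.216, 0.613, 0.304] pointing down, gripper open.
Joint ranges: [-3.12, 3.12], [-0.3, 2.06], [-1.34, 1.32], [0.26, 2.42], [-1.36, 4.5], [0.01, 1.98], [-2.84, 2.84]. Speed limits (rad/s): [2.79, 2.79, 3.14, 3.14, 3.14, 3.14, 3.14].

### API

Orientations are given as a unit quaternion [x, y, z, w].
In Python, from station import arm, snapshot, camera_info, ticket gives the robot as it stands. Calls block until the motion is done:
- arm.movep(position, orientation): joint-space move of the TCP to a pose.
- arm.line_to(position, velocity=0.15, ori=None): straight line of the TCP; ori=None keeps the orientation; velocity is the mean speed in m/s.
- arm.move_j(angles): joint-space move.
- arm.move_gripper(opening, effort=None): opening from 0.0 (shut) to 1.0 (fully open); effort is the grip in N (None keeps the last); returns when the fingers have stopped.
- arm.pause(seconds).
- arm.ik(position, orientation): joint angles nearest the present ones, or None.
- snapshot(name): name is "scene" or "top" or "wrist"; returns the picture (480x640x3 uint8, blue, green, red); there is no depth.
- camera_info(name): a dict with "fx", "fy", "cx", "cy" (pixels), "R" (3x3) and "t" (3): a world point X has camera coordinates R X + t; the wrist camera has in their place "T_tool_cam" (4x4, takes a point from camera to tool coordinates, whose origin is the TCP and whose axes are the flange's). Camera axes: x right, y down, z forward; pixel columns grow to the right and rows downward; lengths in m; the calibration is good to about 2 mm. The wrist camera is an equidistant fisheye: a pixel r from the principal point sees the ray r / f radians off the axis. A picture is of the moment at which its call begins: read the wrist's pose just before it. camera_info takes no time and is no camera call.
A pose or a line that the arm cannot do raises arm.MotionError and nothing moves.
- ticket.finish_job(): hands the job in; it is judged then, once.
Readings, each from a call of its own:
- arm.read_time(): time.
- arm.read_joint_positions(): joint angles.
- arm.read_dq(): joint speeds.
- arm.read_effort(): joint torques, N m.
- arm.read_tool_pos(): TCP position.
- arm.read_eef_rot(): TCP orientation.
- arm.read_ft_force(): force on the tool from outside, world axes, zero at the start.
- arm.read_wrist_torque(): the same for the moment, N m.
- arm.read_opening(): opening from 0.0 (shut) to 1.0 (fully open).
- arm.read_finger_force(): force on a finger pad.
Only numpy, scipy, OpenCV 4.12 (cv2) and the standard library are available. Lean on these libraries where they do the work, as an engineer would, in place of code of your own. Each camera call takes 0.05 s, during which the arm holds its last target. There are 200 camera calls.

### The job

Punch-mark three sides of the carving blank: pick it up and press its red dot, then its yellow dot, then its blue dot squarely and centrally onto the tip of the slanted spring punch, each time pushing the punch in about 10 mm and holding it there for a moment before backing off. Then set the blank down upright on the green square of the dark board and let go. Do not drop the blank, and leave the two small figures, the red-ended gouge and the offcut around it where they are.

Things in the scene. Friction and masses are not known exactly. Their poses are not given: they have to be found in the camera images.
- blank: limewood carving blank standing upright, 45 x 45 x 160 mm, about 0.17 kg; origin: centre of its foot, z up along its length. Three sides bear an 18 mm coloured dot 95 mm above the foot: red on +y, yellow on +x, blue on -y; the -x side is bare. A stripe of the same colour lies on the top beside each dotted side
- dot_red (a point): centre of the red dot, on the surface (axes of the blank)
- dot_yellow (a point): centre of the yellow dot, on the surface (axes of the blank)
- dot_blue (a point): centre of the blue dot, on the surface (axes of the blank)
- barrel: fixed steel barrel (26 mm thick, red band) of the spring punch. Origin: the punch's resting tip, 210 mm above the bench. x runs from the tip into the barrel, the pushing direction: away from the robot, 35 degrees upward; z is square to it, leaning 35 degrees from vertical to the robot. Barrel from 32 to 142 mm along x, then a black ball on a 30 mm post with a 100 x 110 mm foot
- punch_tip (a point): tip of the brass punch (12 mm thick, blunt end); it moves in with the plunger
- plunger (a joint): how far the punch is pushed into the barrel, m: 0 at rest, 0.014 at its stop; a spring pushes back with about 1.5 N at rest and 5 N at the stop
- raw_board: plywood board 240 x 140 x 18 mm fixed on the bench, origin under its centre; the blank starts on it
- done_board: dark wooden board 240 x 140 x 18 mm fixed on the bench, origin under its centre; a green square is painted on its near (-x) part
- green_square (a point): centre of the 100 x 100 mm green square on top of the dark board, 18 mm above the bench (axes of the dark board)
- figure_a: small turned dark figure, 80 mm tall, 30 mm foot, standing on the plywood board's far end (bystander); origin at the centre of its underside
- figure_b: small turned pale figure, 80 mm tall, 30 mm foot, standing on the dark board's far end (bystander); origin at the centre of its underside
- gouge_a: carving gouge with red-ended wooden handle, 195 mm long, lying on the bench, 22 mm high, origin 100 mm from the handle's end (bystander)
- offcut: wooden offcut 70 x 40 x 25 mm lying on the bench near the punch (bystander); origin at the centre of its underside
Things that resemble listed ones, but are neither listed nor needed, are in the scene too. Leave any pink or purple look-alike of the blank alone.

How it is judged:
On the way, in this order (a step that is already met when the one before it is completed fails the run):
1. the red dot is pressed squarely on the punch, which goes in at least 6 mm (value of joint plunger above 0.006 m and distance between dot_red and punch_tip below 0.008 m and angle between the y axis of blank and the x axis of barrel, either way round below 0.14 rad), for 0.2 s.
2. the yellow dot is pressed squarely on the punch, which goes in at least 6 mm (value of joint plunger above 0.006 m and distance between dot_yellow and punch_tip below 0.008 m and angle between the x axis of blank and the x axis of barrel, either way round below 0.14 rad), for 0.2 s.
3. the blue dot is pressed squarely on the punch, which goes in at least 6 mm (value of joint plunger above 0.006 m and distance between dot_blue and punch_tip below 0.008 m and angle between the y axis of blank and the x axis of barrel, either way round below 0.14 rad), for 0.2 s.
At the end, for the whole second after the job is handed in: the blank stands upright on its foot (within 0.08 rad) and at rest on the green square, its centre within 40 mm of the square's centre and its foot within 6 mm of the board's top, and the punch is back out (within 2 mm) (horizontal distance between blank and green_square below 0.04 m and angle between blank's own z axis and vertical below 0.08 rad and z of blank in the frame of green_square between -0.006 and 0.006 m and linear speed of blank below 0.02 m/s and angular speed of blank below 0.1 rad/s and value of joint plunger below 0.002 m); the robot touches nothing.
It fails at once if the blank is dropped: it moves faster than 0.45 m/s while no finger touches it (linear speed of blank above 0.45 m/s and contact force between the fingers and blank below 0.05 N).
It fails at once if a figure, the red-ended gouge or the offcut is moved by more than 30 mm (distance of any of figure_a, figure_b, gouge_a, offcut from where it was at the start of the episode above 0.03 m).
It also fails if it takes over 70 s, if anything falls off the work surface, if the arm or the gripper's body presses on something with over 40 N, if the wrist force passes 120 N, or if a joint passes its speed limit or range.

## Working session

There is one attempt and no reset: what is moved stays moved. The work goes in short steps, each a Python script; the robot and the scene stay as the last script left them, time stands still between calls to the robot, and variables do not carry over. Pictures are saved under pics/ and viewed, at most 12 in all, crops included, and the job is handed in when it is done.

```bash
ls; mkdir -p pics; python3 - <<'E'
from station import arm, snapshot, camera_info
import cv2, numpy as np
np.set_printoptions(precision=4,suppress=True)
for n in ["scene","top","wrist"]:
    im=snapshot(n); cv2.imwrite(f"pics/{n}0.png",im); print(n,camera_info(n))
print(arm.read_tool_pos(),arm.read_eef_rot(),arm.read_time(),arm.read_ft_force())
E
```

```text
pics
scene {'fx': 483.0461005330025, 'fy': 483.0461005330025, 'cx': 321.27771586173355, 'cy': 240.4842308152988, 'R': array([[ 0.7466,  0.6651,  0.0181],
       [ 0.5112, -0.5561, -0.6553],
       [-0.4258,  0.4985, -0.7551]]), 't': array([-0.3795, -0.1284,  1.2722])}
top {'fx': 550.4413909430986, 'fy': 550.4413909430986, 'cx': 322.51491293826234, 'cy': 241.7105456802785, 'R': array([[ 0.0061, -0.9999,  0.0119],
       [-0.9987, -0.0067, -0.0497],
       [ 0.0497, -0.0115, -0.9987]]), 't': array([0.028 , 0.4893, 1.2808])}
wrist {'fx': 371.64829954431775, 'fy': 371.64829954431775, 'cx': 320.2513847028882, 'cy': 233.46070542041227, 'T_tool_cam': array([[-0.    , -0.9458, -0.3249,  0.0832],
       [ 1.    , -0.0002,  0.0007,  0.0005],
       [-0.0007, -0.3249,  0.9458, -0.0701],
       [ 0.    ,  0.    ,  0.    ,  1.    ]])}
[0.2158 0.6126 0.303 ] [ 0.1685  0.9857 -0.001  -0.0002] 0.15 [ 0.0191 -0.706  -0.0043]
```

View pics/scene0.png

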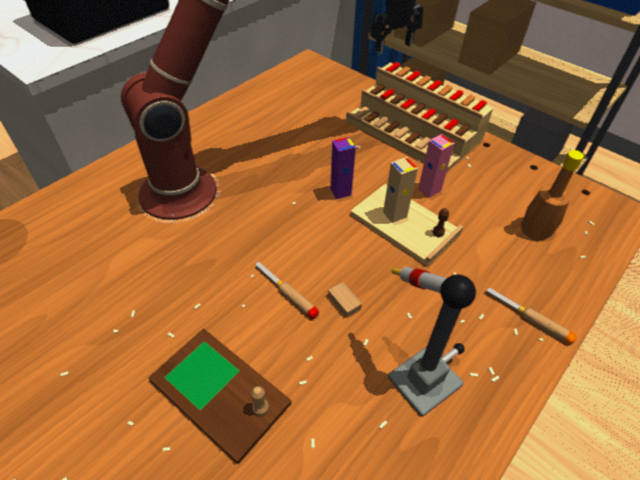

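View pics/top0.png

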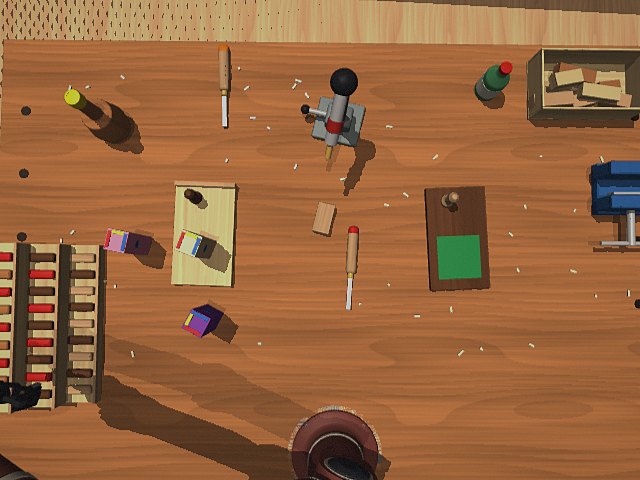

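Candidates for the blank: the limewood one on the plywood board (scene 400,190 / top 192,243), a purple one (scene 343,168 / top 203,320) and a pink one (scene 437,165 / top 120,240). I choose the limewood one on the plywood and check it with a close crop. The punch tip is at scene (394,271), top (328,157), and the ball at scene (458,292), top (344,82).

```bash
python3 - <<'E'
import cv2, numpy as np
s=cv2.imread("pics/scene0.png");t=cv2.imread("pics/top0.png");
def c(im,x,y,w,h): return cv2.resize(im[y:y+h,x:x+w],(400,300),interpolation=cv2.INTER_NEAREST)
g=np.vstack([np.hstack([c(s,360,145,100,75),c(t,165,222,60,45)]),np.hstack([c(s,380,250,100,75),c(t,295,90,100,75)])])
cv2.imwrite("pics/crop1.png",g)
E
```

```text
(no output)
```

View pics/crop1.png

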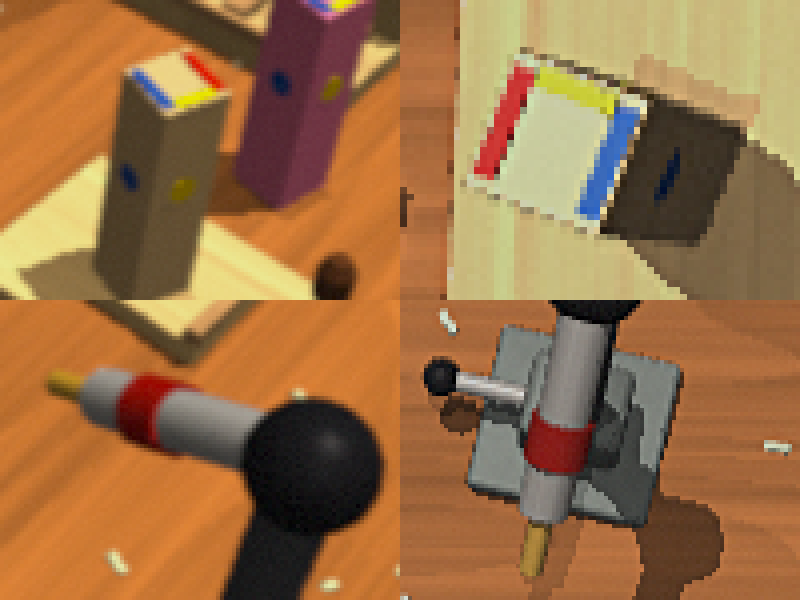

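View pics/wrist0.png

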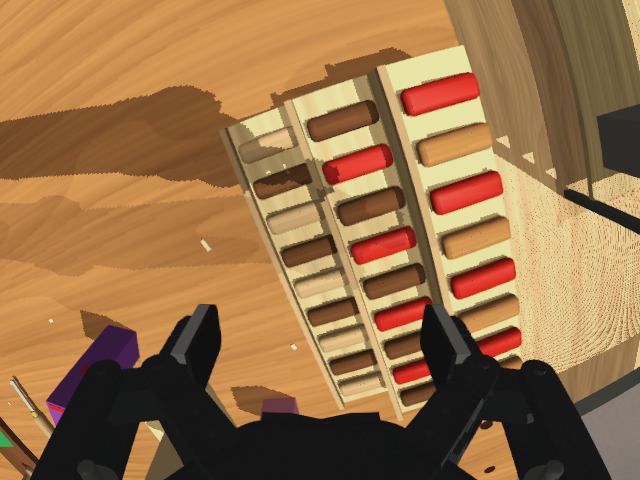

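The crop shows the limewood blank, with stripes red left, yellow up and blue right in the top view, and its blue and yellow dots in the scene view. This matches the description. The brass tip is at scene ≈(392.5,270.7), top ≈(328.2,158.7). The wrist view shows only the rack and the purple look-alike.

```bash
cat > h.py <<'E'
import cv2, numpy as np
from station import arm, snapshot, camera_info
from scipy.spatial.transform import Rotation as Rn
np.set_printoptions(precision=4,suppress=True)
def ray(name,p,pose=None):
    c=camera_info(name); v=np.array([(p[0]-c['cx'])/c['fx'],(p[1]-c['cy'])/c['fy'],1.])
    if name!='wrist':
        d=c['R'].T@v; return -c['R'].T@c['t'],d/np.linalg.norm(d)
    th=np.hypot(v[0],v[1]); k=np.sin(th)/max(th,1e-9); d=np.array([v[0]*k,v[1]*k,np.cos(th)])
    T=c['T_tool_cam']; R=Rn.from_quat(pose[1]).as_matrix()
    return pose[0]+R@T[:3,3], R@T[:3,:3]@d
def tri(*rays):
    A=[np.eye(3)-np.outer(d,d) for _,d in rays]; b=sum(a@o for a,(o,_) in zip(A,rays))
    X=np.linalg.solve(sum(A),b); return X,[float(np.linalg.norm(a@(X-o))) for a,(o,_) in zip(A,rays)]
def plane(r,z): return r[0]+r[1]*(z-r[0][2])/r[1][2]
def grab(name):
    pose=(np.array(arm.read_tool_pos()),np.array(arm.read_eef_rot())); return snapshot(name),pose
def project_wrist(X,pose):
    c=camera_info('wrist');T=c['T_tool_cam'];R=Rn.from_quat(pose[1]).as_matrix()
    v=T[:3,:3].T@(R.T@(X-pose[0])-T[:3,3]); th=np.arctan2(np.hypot(v[0],v[1]),v[2]); u=v[:2]/np.hypot(v[0],v[1])*th*c['fx']
    return u+[c['cx'],c['cy']]
E
python3 - <<'E'
from h import *
P=dict(RY=((417,167.5),(183.4,229.2)),YB=((401.75,172),(202.8,237.4)),BN=((390.75,163),(195,256.9)),RN=((406.3,157.5),(175.2,249.4)),
 bluedot=((392.3,189.3),(205.2,248.1)),tip=((392.5,270.7),(328.2,158.7)),ball=((458.2,291.5),(344,82)))
X={}
for k,(a,b) in P.items():
    X[k],r=tri(ray('scene',a),ray('top',b)); print(k,X[k],np.round(r,4))
c=np.mean([X[k] for k in('RY','YB','BN','RN')],0)
ex=X['RY']-X['RN']+X['YB']-X['BN']; ey=X['RY']-X['YB']+X['RN']-X['BN']
print('top c',c,'sizes',np.linalg.norm(ex)/2,np.linalg.norm(ey)/2,'yaw',np.degrees([np.arctan2(ex[1],ex[0]),np.arctan2(-ey[0],ey[1])]))
d=X['ball']-X['tip']; n=np.linalg.norm(d); print('axis',d/n,n,'yaw',np.degrees(np.arctan2(d[1],d[0])),'elev',np.degrees(np.arcsin(d[2]/n)))
rs=[]
for n in('scene','top'):
    im=cv2.imread(f'pics/{n}0.png'); h=cv2.cvtColor(im,cv2.COLOR_BGR2HSV); m=cv2.inRange(h,(50,150,80),(75,255,255))
    k=max(cv2.findContours(m,0,2)[0],key=cv2.contourArea); q=cv2.boxPoints(cv2.minAreaRect(k)) if n=='top' else None
    M=cv2.moments(k); p=(M['m10']/M['m00'],M['m01']/M['m00']); print(n,p,plane(ray(n,p),.018)); rs.append(ray(n,p))
    if q is not None: print(np.array([plane(ray(n,x),.018)[:2] for x in q]))
print('green',tri(*rs))
E
```

```text
RY [0.5056 0.3183 0.1776] [0.0013 0.0013]
YB [0.49   0.2788 0.1803] [0.0026 0.0026]
BN [0.4498 0.2952 0.1729] [0.002 0.002]
RN [0.4647 0.3357 0.1729] [0.0017 0.0017]
bluedot [0.4701 0.2872 0.1101] [0.0019 0.0019]
tip [0.6477 0.024  0.2077] [0.0017 0.0017]
ball [ 0.7743 -0.003   0.2949] [0.0016 0.0016]
top c [0.4775 0.307  0.1759] sizes 0.04436693668049745 0.04288474750176481 yaw [-22.6053 -20.8626]
axis [ 0.8111 -0.1729  0.5587] 0.15613960450236566 yaw -12.035418988034404 elev 33.96580402575352
scene (201.5718287314926, 374.8550753634787) [ 0.4601 -0.2887  0.018 ]
top (458.60401821060964, 256.7967141726049) [ 0.4555 -0.2877  0.018 ]
[[ 0.5023 -0.2363]
 [ 0.5077 -0.335 ]
 [ 0.409  -0.3389]
 [ 0.4038 -0.2405]]
green (array([ 0.4564, -0.2884,  0.0121]), [0.001070436517098459, 0.0010704365170983695])
```

Heights, sizes (44×43 mm), elevation (34°) and yaw are all plausible against the text. Next: IK checks, then move above the blank for a wrist look.

```bash
cat >> h.py <<'E'
YAW=np.radians(-21.7); C=np.array([.4775,.307]); TIP=np.array([.6477,.024,.2095]); AY=np.radians(-12.); H=.182
D=Rn.from_euler('zy',[AY,-np.radians(35)]).as_matrix()[:,0]; ZB=Rn.from_euler('zy',[AY,-np.radians(35)]).as_matrix()[:,2]
def RBT(flip): # tool axes in blank axes: y=±bx, z=-bz
    s=-1 if flip else 1; y=np.array([s,0,0.]); z=np.array([0,0,-1.]); return np.column_stack([np.cross(y,z),y,z])
NORM=dict(red=[0,1,0],yellow=[1,0,0],blue=[0,-1,0])
def press(col,push,flip,phi=0,tip=None,cx=0.,cy=0.):
    """TCP pose putting the dot at tip+push*D; cx,cy: tool-axis offset from the blank's axis, blank axes"""
    n=np.array(NORM[col],float); zb=Rn.from_rotvec(phi*D).apply(ZB)
    a=np.column_stack([n,np.cross([0,0,1],n),[0,0,1]]); b=np.column_stack([D,np.cross(zb,D),zb])
    RB=b@a.T; dot=(TIP if tip is None else tip)+push*D
    o=dot-RB@(n*.0225+[0,0,.095]); return o+RB@np.array([cx,cy,H]), Rn.from_matrix(RB@RBT(flip)).as_quat()
def grasp(z,flip,yaw=None,c=None):
    RB=Rn.from_euler('z',YAW if yaw is None else yaw).as_matrix(); c=C if c is None else c
    return np.array([c[0],c[1],z]), Rn.from_matrix(RB@RBT(flip)).as_quat()
E
python3 - <<'E'
from h import *
for f in(0,1):
    print('flip',f,'grasp',arm.ik(*grasp(.2,f)),'up',arm.ik(*grasp(.36,f)))
    for phi in np.radians([-25,0,25]):
        for c in NORM:
            print(round(phi,2),c,*[arm.ik(*press(c,p,f,phi)) for p in(-.07,.01)])
    for y in np.radians([-90,0,90]): print('place',arm.ik(*grasp(.2,f,y,np.array([.456,-.288]))))
E
```

```text
flip 0 grasp [-0.8275  0.6314  0.3443  1.7943 -0.2915  0.766  -0.7115] up [-0.8893  0.4594  0.434   1.5932 -0.2072  1.1349 -0.7858]
-0.44 red [-0.0924  0.5677 -0.4977  2.0755  1.3517  0.9018  2.7825] [-1.0079  0.7844  1.132   1.9178 -0.4817  0.4024 -1.6947]
-0.44 yellow [-0.9497  0.6497  0.7923  2.1012  0.526   0.2538 -1.1816] [-0.8171  0.6119  0.7236  1.9134  0.4034  0.399  -0.9562]
-0.44 blue [-0.8078  0.5814  0.5535  2.0975  0.9206  0.3659  0.0077] [-0.6463  0.5486  0.4408  1.9086  0.753   0.4977  0.2942]
0.0 red [-0.017   0.4377 -0.2017  2.2574  2.2608  0.2398  2.1121] [-0.4536  0.4573  0.4915  2.0657 -1.3084  0.1743 -0.602 ]
0.0 yellow [ 0.5808  0.69   -1.147   2.2412  1.7872  0.7744 -2.029 ] [-0.1929  0.4223  0.1193  2.0591  0.1473  0.055  -0.4533]
0.0 blue [ 0.487   0.5984 -0.9569  2.2435  1.8247  0.6232 -0.5236] [-0.175   0.4216  0.0946  2.0587  0.3355  0.0579  0.9316]
0.44 red [ 0.8898  0.8036 -1.1399  2.2736  2.4633  0.2981  2.3827] [ 0.8065  0.6758 -0.957   2.0669  1.9992  0.0153  2.8011]
0.44 yellow [ 0.8898  0.8036 -1.1399  2.2736  2.4633  0.2981 -2.3297] [ 0.8843  0.757
[... 1121 characters left out ...]
05 ]
0.0 blue [-0.017   0.4377 -0.2017  2.2574  2.2608  0.2398  2.1121] [-0.4536  0.4573  0.4915  2.0657 -1.3084  0.1743 -0.602 ]
0.44 red [ 0.8898  0.8036 -1.1399  2.2736  2.4633  0.2981 -0.7589] [ 0.8843  0.7578 -1.1244  2.065   1.6009  0.1553  0.0917]
0.44 yellow [ 0.8898  0.8036 -1.1399  2.2736  2.4633  0.2981  0.8119] [ 0.8843  0.7578 -1.1244  2.065   1.6009  0.1553  1.6625]
0.44 blue [ 0.8898  0.8036 -1.1399  2.2736  2.4633  0.2981  2.3827] [ 0.8065  0.6758 -0.957   2.0669  1.9992  0.0153  2.8011]
place [ 0.335   0.5889  0.287   1.8723 -0.2424  0.7142  2.3312]
place [-0.1108  0.8567  1.1322  1.8852 -0.9175  1.0382 -1.7174]
place [ 0.0823  0.672   0.7061  1.88   -0.5915  0.8102 -0.4664]
```

```bash
python3 - <<'E'
from h import *
lo=np.array([-3.12,-.3,-1.34,.26,-1.36,.01,-2.84]);hi=np.array([3.12,2.06,1.32,2.42,4.5,1.98,2.84])
for f in(0,1):
    print('flip',f)
    for ph in range(-90,91,15):
        o=[]
        for c in NORM:
            for p in(-.06,.01):
                q=arm.ik(*press(c,p,f,np.radians(ph))); o.append('----------' if q is None else f'{np.min(np.minimum(np.array(q)-lo,hi-np.array(q))):.2f}:{q[0]:.1f},{q[2]:.1f},{q[4]:.1f},{q[5]:.1f},{q[6]:.1f}')
        print(ph,' | '.join(o))
R=arm.movep(*grasp(.36,1))
im,pose=grab('wrist'); cv2.imwrite('pics/w1.png',im); print(pose,arm.read_time(),arm.read_joint_positions())
for x in ([.5,.02],[-.5,.02],[0,0]): pass
RB=Rn.from_euler('z',YAW).as_matrix()
for s in((1,1),(1,-1),(-1,-1),(-1,1)): print(s,project_wrist(np.r_[C,.178]+RB@np.array([s[0]*.0225,s[1]*.0225,0]),pose))
E
```

```text
flip 0
-90 0.19:-1.0,1.1,0.2,1.4,-2.6 | 0.19:-0.9,1.1,0.2,1.5,-2.5 | 0.46:-0.9,0.9,0.4,1.5,-1.2 | 0.41:-0.8,0.9,0.4,1.6,-1.1 | 0.29:-0.7,0.4,0.7,1.7,0.1 | 0.22:-0.7,0.4,0.8,1.8,0.2
-75 0.19:-1.1,1.1,0.1,1.2,-2.5 | 0.19:-1.0,1.1,0.2,1.2,-2.5 | 0.49:-1.0,0.8,0.4,1.2,-1.2 | 0.45:-0.9,0.9,0.4,1.3,-1.1 | 0.54:-0.8,0.4,0.7,1.4,0.1 | 0.47:-0.7,0.3,0.8,1.5,0.2
-60 0.06:-0.1,-0.8,1.3,1.9,2.8 | 0.19:-1.0,1.1,0.1,1.0,-2.4 | 0.51:-1.0,0.8,0.4,1.0,-1.2 | 0.48:-0.9,0.8,0.4,1.0,-1.1 | 0.72:-0.8,0.4,0.7,1.1,0.0 | 0.76:-0.7,0.4,0.8,1.2,0.2
-45 0.03:-0.1,-0.7,1.3,1.5,2.8 | 0.19:-1.0,1.1,-0.0,0.7,-2.3 | 0.54:-1.0,0.8,0.5,0.7,-1.3 | 0.54:-0.9,0.8,0.5,0.8,-1.1 | 0.55:-0.8,0.4,0.8,0.8,0.0 | 0.70:-0.7,0.4,0.8,0.9,0.2
-30 0.02:-0.1,-0.5,1.3,1.0,2.8 | 0.19:-1.0,1.1,-0.3,0.5,-1.9 | 0.37:-1.0,0.8,0.5,0.4,-1.2 | 0.48:-0.8,0.7,0.4,0.5,-1.0 | 0.39:-0.8,0.5,0.9,0.5,0.0 | 0.55:-0.7,0.4,0.8,0.6,0.3
-15 0.06:-0.9,0.8,-0.1,0.1,-2.0 | 0.21:-0.7,0.7,0.0,0.2,-2.1 | 0.07:-0.8,0.7,0.4,0.1,-1.0 | 0.22:-0.7,0.6,0.3,0.2,-0.7 | 0.11:-0.8,0.6,0.9,0.1,0.1 | 0.27:-0.6,0.4,0.7,0.3,0.4
0 0.19:-0.0,-0.2,2.2,0.2,2.2 | 0.05:-0.5,0.5,-
[... 3001 characters left out ...]
 | 0.00:0.7,-0.4,-1.4,1.0,-1.5 | 0.09:0.9,-0.8,-1.3,0.6,0.2 | 0.07:0.8,-0.5,-1.3,0.9,0.1
75 0.01:0.6,-0.2,-1.3,1.4,-2.8 | 0.09:1.0,-1.1,-0.6,0.7,2.8 | 0.01:0.6,-0.2,-1.3,1.4,-1.2 | 0.02:0.6,-0.2,-1.3,1.4,-1.4 | 0.14:0.8,-0.5,-1.2,1.1,0.2 | 0.00:0.5,-0.2,-1.4,1.4,0.1
90 0.02:0.4,-0.0,-1.3,1.7,-2.8 | 0.07:1.0,-1.2,-0.6,1.0,2.8 | 0.02:0.4,-0.0,-1.3,1.7,-1.2 | 0.06:0.5,-0.2,-1.3,1.6,-1.4 | 0.13:0.6,-0.3,-1.2,1.5,0.3 | 0.08:0.6,-0.2,-1.3,1.6,0.1
(array([0.477 , 0.3078, 0.3599]), array([-0.5618,  0.8273,  0.0003, -0.    ])) 1.9583 [-0.3708  0.4566 -0.3718  1.5762  0.1764  1.1421  1.9829]
(1, 1) [289.3284 257.0091]
(1, -1) [287.6961 197.3707]
(-1, -1) [352.1705 197.398 ]
(-1, 1) [350.4459 257.017 ]
```

View pics/w1.png

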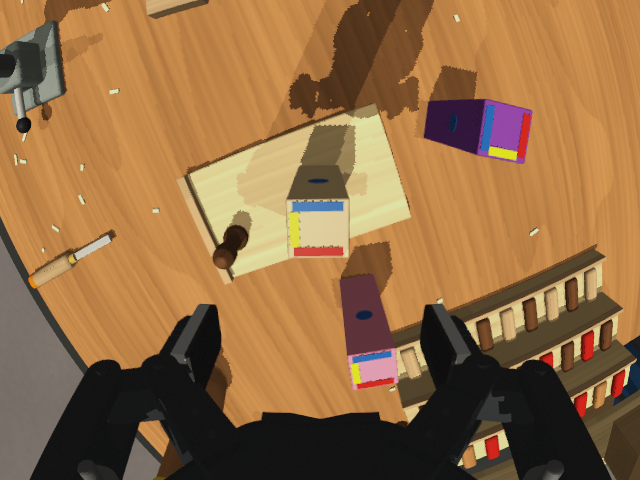

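The wrist view confirms the blank: predicted top corners (288..352, 197..257) coincide with its seen top, and edges are parallel. Gripping the red and blue faces instead puts the last joint mid-range, so I check that.

```bash
cat >> h.py <<'E'
def RBT(flip): # tool axes in blank axes: y=±by, z=-bz
    y=np.array([0,flip,0.]); z=np.array([0,0,-1.]); return np.column_stack([np.cross(y,z),y,z])
E
python3 - <<'E'
from h import *
lo=np.array([-3.12,-.3,-1.34,.26,-1.36,.01,-2.84]);hi=np.array([3.12,2.06,1.32,2.42,4.5,1.98,2.84])
for f in(1,-1):
    print('flip',f,arm.ik(*grasp(.2,f)))
    for ph in range(-60,-24,15):
        o=[]
        for c in NORM:
            for p in(-.06,.01):
                q=arm.ik(*press(c,p,f,np.radians(ph))); o.append('----------' if q is None else f'{np.min(np.minimum(np.array(q)-lo,hi-np.array(q))):.2f}:{q[0]:.1f},{q[2]:.1f},{q[4]:.1f},{q[5]:.1f},{q[6]:.1f}')
        print(ph,' | '.join(o))
    for y in np.radians([-135,-90,-45,0,45,90,135,180]): print('place',y,arm.ik(*grasp(.2,f,y,np.array([.456,-.288]))))
E
```

```text
flip 1 [-0.6273  0.6092  0.0272  1.7877 -0.023   0.745   0.6039]
-60 0.19:-1.1,1.1,0.1,0.9,-0.9 | 0.19:-1.0,1.1,0.1,1.0,-0.8 | 0.72:-0.8,0.4,0.7,1.1,0.1 | 0.78:-0.7,0.4,0.7,1.2,0.2 | 0.67:-0.6,0.1,0.9,1.3,1.5 | 0.61:-0.5,0.1,0.9,1.4,1.6
-45 0.19:-1.1,1.1,-0.0,0.6,-0.7 | 0.19:-1.0,1.1,-0.0,0.7,-0.7 | 0.55:-0.8,0.4,0.8,0.8,0.0 | 0.70:-0.7,0.4,0.8,0.9,0.2 | 0.55:-0.6,0.1,1.0,1.0,1.4 | 0.71:-0.5,0.0,1.0,1.1,1.6
-30 0.23:-1.1,1.1,-0.2,0.3,-0.5 | 0.32:-1.0,1.0,-0.0,0.4,-0.6 | 0.39:-0.8,0.5,0.8,0.5,0.1 | 0.55:-0.7,0.5,0.7,0.6,0.3 | 0.40:-0.5,0.1,1.1,0.7,1.4 | 0.56:-0.4,0.0,1.0,0.8,1.6
place -2.356194490192345 [-0.0354  0.7589  0.9406  1.8832 -0.7766  0.9161  0.5012]
place -1.5707963267948966 [ 0.2959  0.5962  0.3483  1.8735 -0.2941  0.722   0.8113]
place -0.7853981633974483 [ 0.3407  0.5879  0.2781  1.8721 -0.2349  0.7132  1.5384]
place 0.0 [ 0.4512  0.5759  0.1085  1.8686 -0.0915  0.7018  2.1831]
place 0.7853981633974483 [ 0.5744  0.5749 -0.0781  1.8646  0.0656  0.7045  2.815 ]
place 1.5707963267948966 [ 1.1781  0.8557 -1.151   1.8463  0.8999  1.0764  2.8077]
place 2.356194490192345 [-0.11
[... 676 characters left out ...]
1.1,1.1,-0.2,0.3,-0.5 | 0.32:-1.0,1.0,-0.0,0.4,-0.6
place -2.356194490192345 [ 0.5744  0.5749 -0.0781  1.8646  0.0656  0.7045  2.815 ]
place -1.5707963267948966 [ 1.1781  0.8557 -1.151   1.8463  0.8999  1.0764  2.8077]
place -0.7853981633974483 [-0.1108  0.8567  1.1322  1.8852 -0.9175  1.0382 -0.932 ]
place 0.0 [-0.1108  0.8567  1.1322  1.8852 -0.9175  1.0382 -0.1466]
place 0.7853981633974483 [-0.0354  0.7589  0.9406  1.8832 -0.7766  0.9161  0.5012]
place 1.5707963267948966 [ 0.2959  0.5962  0.3483  1.8735 -0.2941  0.722   0.8113]
place 2.356194490192345 [ 0.3407  0.5879  0.2781  1.8721 -0.2349  0.7132  1.5384]
place 3.141592653589793 [ 0.4512  0.5759  0.1085  1.8686 -0.0915  0.7018  2.1831]
```

```bash
python3 - <<'E'
from h import *
arm.move_gripper(1.0,80)
arm.movep(*grasp(.30,1))
p,q=grasp(.200,1); arm.line_to(p,.12); print(arm.read_tool_pos(),arm.read_ft_force())
arm.move_gripper(0.0,80); print('open',arm.read_opening(),arm.read_finger_force(),arm.read_ft_force())
arm.line_to(p+[0,0,.12],.12); arm.pause(.2); print(arm.read_tool_pos(),arm.read_ft_force(),arm.read_opening(),arm.read_finger_force(),arm.read_time())
im,pose=grab('wrist'); s=snapshot('scene')
cv2.imwrite('pics/g1.png',np.hstack([cv2.resize(im,(400,300)),cv2.resize(s[60:300,270:590],(400,300))]))
E
```

```text
[0.478  0.3073 0.2007] [-0.2472 -0.0648  1.0625]
open 0.5204516570158944 81.83264136314392 [-0.4922 -0.6963  4.2874]
[0.4773 0.3069 0.3192] [ 0.8748  0.299  -1.3654] 0.5194891799672816 81.46835088729858 6.225
```

View pics/g1.png

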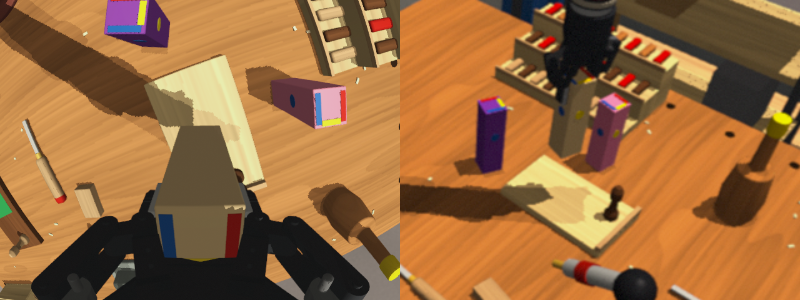

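Blank held (opening 0.52 ≈ 44 mm, finger force 81 N), clear of the plywood and upright. Now to the red pre-press pose, looking from two wrist places to refine the tip.

```bash
python3 - <<'E'
from h import *
PHI=np.radians(-42)
p,q=press('red',-.09,1,PHI); print(p,arm.ik(p,q))
arm.movep(p,q); print(arm.read_tool_pos(),arm.read_joint_positions())
o=[]
for k,off in enumerate((-.09,-.035)):
    if k: arm.line_to(press('red',off,1,PHI)[0],.1)
    im,pose=grab('wrist'); cv2.imwrite(f'pics/r{k}.png',im)
    print(pose,'tip',project_wrist(TIP,pose),'dot',project_wrist(TIP+off*D,pose)); o.append(im)
s=snapshot('scene')
cv2.imwrite('pics/r.png',np.vstack([np.hstack([cv2.resize(i,(400,300)) for i in o]),np.hstack([cv2.resize(s[180:340,300:500],(400,300)),cv2.resize(snapshot('top')[90:240,230:430],(400,300))])]))
print(arm.read_time())
E
```

```text
[0.5304 0.1043 0.2063] [-1.0876  0.8512  0.8963  1.9734  0.3595  0.5431 -1.1572]
[0.5307 0.105  0.2062] [-1.0872  0.8507  0.8949  1.9725  0.3591  0.543  -1.1567]
(array([0.5307, 0.105 , 0.2062]), array([ 0.7757,  0.493 , -0.0469,  0.3912])) tip [528.7424 289.6525] dot [365.3597 295.7419]
(array([0.5739, 0.0929, 0.2366]), array([ 0.7759,  0.4926, -0.048 ,  0.3913])) tip [437.2319 292.9336] dot [367.5267 294.4787]
8.7667
```

View pics/r.png

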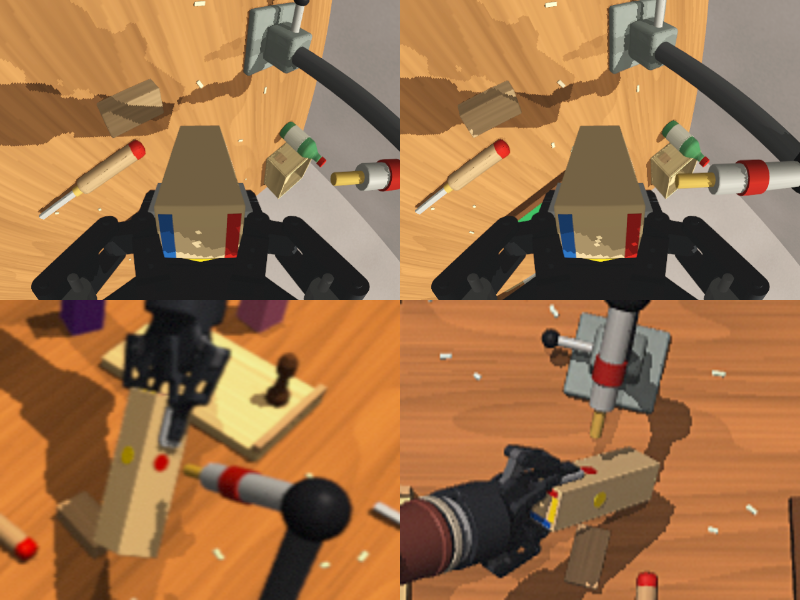

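Wrist views show the brass tip left end at ≈(533,287) and ≈(443,290). The scene view shows the red dot at ≈(380,267) and the top view at ≈(325,175). I triangulate tip and dot in the same views.

```bash
cat >> h.py <<'E'
def blob(im,lo,hi,roi):
    x,y,w,h=roi; m=cv2.inRange(cv2.cvtColor(im[y:y+h,x:x+w],cv2.COLOR_BGR2HSV),lo,hi)
    n,l,st,ce=cv2.connectedComponentsWithStats(m); k=1+np.argmax(st[1:,4]); ys,xs=np.nonzero(l==k)
    return np.column_stack([xs+x,ys+y]).astype(float)
def endpt(pts,sgn=-1): # end of an elongated blob: sgn along its principal axis, x-ish positive
    c=pts.mean(0); _,_,v=np.linalg.svd(pts-c,full_matrices=False); a=v[0]*np.sign(v[0][np.argmax(abs(v[0]))]); t=(pts-c)@a
    return c+a*(t.max()+.5 if sgn>0 else t.min()-.5), len(pts)
E
python3 - <<'E'
from h import *
import os
br=((18,110,80),(32,255,255))
t0=cv2.imread('pics/top0.png'); s0=cv2.imread('pics/scene0.png')
et=endpt(blob(t0,*br,(318,138,20,26)),1); es=endpt(blob(s0,*br,(385,258,25,24)),-1); print(et,es)
PH=np.radians(-42)
poses=[(np.array([0.5307,0.105,0.2062]),np.array([0.7757,0.493,-0.0469,0.3912])),(np.array([0.5739,0.0929,0.2366]),np.array([0.7759,0.4926,-0.048,0.3913]))]
ew=[endpt(blob(cv2.imread(f'pics/r{k}.png'),*br,roi),-1) for k,roi in enumerate([(515,265,75,45),(430,268,80,45)])]; print(ew)
rw=[ray('wrist',e[0],p) for e,p in zip(ew,poses)]; rs,rt=ray('scene',es[0]),ray('top',et[0])
print('wrist tip',tri(*rw),'fixed',tri(rs,rt),'all',tri(rs,rt,*rw))
s=snapshot('scene');t=snapshot('top'); cv2.imwrite('pics/s1.png',s);cv2.imwrite('pics/t1.png',t)
red=((170,120,60),(180,255,255)); red2=((0,170,60),(6,255,255))
for nm,lo in(('hi',red),('lo',red2)):
  try:
    a=blob(s,*lo,(372,258,16,18));b=blob(t,*lo,(315,168,18,14)); print(nm,a.mean(0),len(a),np.ptp(a,0),b.mean(0),len(b),np.ptp(b,0),'dot',tri(ray('scene',a.mean(0)),ray('top',b.mean(0))))
  except Exception as e: print(nm,e)
pose=(np.array(arm.read_tool_pos()),np.array(arm.read_eef_rot())); print('expected dot',TIP-.035*D, press('red',-.035,1,PH)[0]-pose[0])
E
```

```text
(array([326.662 , 158.6434]), 67) (array([391.3975, 269.3917]), 44)
[(array([528.1877, 286.9009]), 1098), (array([438.5645, 286.1641]), 1638)]
wrist tip (array([0.6507, 0.0213, 0.2075]), [0.0009630060167299988, 0.0009630060167298166]) fixed (array([0.6461, 0.026 , 0.2083]), [0.00016807566933617961, 0.0001680756693359445]) all (array([0.6474, 0.0263, 0.2081]), [0.0014423964325713885, 0.0010810592495645206, 0.00022316045181318425, 0.002440250948863886])
hi attempt to get argmax of an empty sequence
lo [380.25   266.3636] 44 [6. 7.] [323.619  174.4286] 21 [7. 3.] dot (array([0.6186, 0.0322, 0.1871]), [0.0007442879398953911, 0.0007442879398954343])
expected dot [0.6197 0.0313 0.1899] [ 0.0005 -0.0004  0.0005]
```

```bash
python3 - <<'E'
from h import *
f=lambda n,x,y,w,h:cv2.resize(cv2.imread(f'pics/{n}.png')[y:y+h,x:x+w],(400,300),interpolation=cv2.INTER_NEAREST)
cv2.imwrite('pics/tips.png',np.vstack([np.hstack([f('r0',515,260,80,60),f('r1',425,260,80,60)]),np.hstack([f('s1',370,250,40,30),f('t1',310,150,40,30)])]))
E
```

```text
(no output)
```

View pics/tips.png

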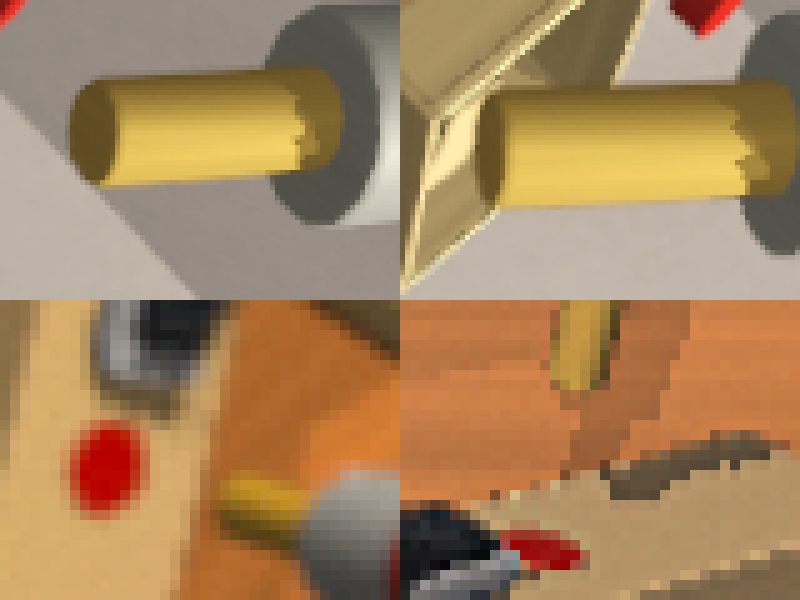

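```bash
python3 - <<'E'
from h import *
poses=[(np.array([0.5307,0.105,0.2062]),np.array([0.7757,0.493,-0.0469,0.3912])),(np.array([0.5739,0.0929,0.2366]),np.array([0.7759,0.4926,-0.048,0.3913]))]
rw=[ray('wrist',e,p) for e,p in zip([(533.3,286.1),(442.9,288.9)],poses)]; rs,rt=ray('scene',(391.8,269.9)),ray('top',(327.3,156.7))
for n,r in(('w',rw),('f',[rs,rt]),('all',[rs,rt]+rw),('w+s',[rs]+rw),('w+t',[rt]+rw)): print(n,*tri(*r))
rd=ray('scene',(380.25,266.4)); X=TIP-.035*D; print('expected dot off scene ray',(np.eye(3)-np.outer(rd[1],rd[1]))@(X-rd[0]))
X=tri(rs,rt,*rw)[0]; print('tip off scene ray',(np.eye(3)-np.outer(rs[1],rs[1]))@(X-rs[0]),D)
c=camera_info('wrist')
# blank top bare-edge/foot corner predictions in r1 (H, centred)
pose=poses[1]; R=Rn.from_quat(pose[1]).as_matrix(); RB=R@RBT(1).T; o=pose[0]-RB@np.array([0,0,H])
for v in([-.0225,.0225,.16],[-.0225,-.0225,.16],[-.0225,.0225,0],[-.0225,-.0225,0]): print(v,project_wrist(o+RB@np.array(v),pose))
g=cv2.cvtColor(cv2.imread('pics/r1.png'),cv2.COLOR_BGR2GRAY).astype(int)
print('col',320,[(int(y),int(g[y,320]-g[y-2,320])) for y in range(190,345) if abs(g[y,320]-g[y-2,320])>12])
for y in(220,300): print('row',y,[(x,int(g[y,x]-g[y,x-2])) for x in range(240,400) if abs(g[y,x]-g[y,x-2])>20])
E
```

```text
w [0.6512 0.0242 0.2099] [9.861605703621961e-05, 9.861605703632471e-05]
f [0.6489 0.0243 0.2109] [0.0009909968956119811, 0.000990996895611977]
all [0.6498 0.0248 0.2101] [0.002063119617190125, 3.9155211204061856e-05, 0.000860944024376162, 0.0011838380292655598]
w+s [0.6498 0.0248 0.2101] [0.0020546936643399474, 0.0008734867671624566, 0.001188658285167114]
w+t [0.6505 0.025  0.21  ] [0.0006465459409466036, 0.00016780961252150725, 0.0004827193459708106]
expected dot off scene ray [-0.0004  0.0003  0.0004]
tip off scene ray [ 0.0019  0.0008 -0.0001] [ 0.8013 -0.2079  0.561 ]
[-0.0225, 0.0225, 0.16] [392.7467 330.9739]
[-0.0225, -0.0225, 0.16] [242.3375 330.5942]
[-0.0225, 0.0225, 0] [351.6183 200.5655]
[-0.0225, -0.0225, 0] [287.2206 200.5213]
col 320 [(200, -24), (201, -58), (202, -55), (203, -21)]
row 220 [(281, -23), (282, -57), (283, -46), (357, 44), (358, 67), (359, 40)]
row 300 [(245, 49), (246, 49), (391, 38), (392, 74), (393, 45)]
```

Four views agree: tip (0.650, 0.025, 0.210), height as stated; the blank's edges in the hand match prediction within 1 px. Press red.

```bash
cat >> h.py <<'E'
TIP=np.array([.6500,.0246,.2100]); PHI=np.radians(-42)
def do(col,depth=.010):
    g=lambda o:press(col,o,1,PHI)
    arm.line_to(g(-.012)[0],.08,ori=g(0)[1]); arm.pause(.2); f0=np.array(arm.read_ft_force())
    arm.line_to(g(depth)[0],.03); arm.pause(.5); f=np.array(arm.read_ft_force())-f0
    print(col,'force along D',f@D,'df',f,'tcp err',np.array(arm.read_tool_pos())-g(depth)[0],'open',arm.read_opening(),arm.read_finger_force())
    s=grab('wrist')[0]; cv2.imwrite(f'pics/press_{col}.png',s); cv2.imwrite(f'pics/press_{col}_s.png',snapshot('scene'))
    arm.line_to(g(-.012)[0],.04); arm.line_to(g(-.09)[0],.12); print('t',arm.read_time(),arm.read_joint_positions())
E
python3 - <<'E'
from h import *
do('red')
f=lambda n,x,y,w,h:cv2.resize(cv2.imread(f'pics/{n}.png')[y:y+h,x:x+w],(400,300))
cv2.imwrite('pics/pr.png',np.hstack([f('press_red',280,200,200,150),f('press_red_s',340,220,100,75)]))
E
```

```text
red force along D -3.571270315126266 df [-2.5865  2.6837 -1.677 ] tcp err [-0.0001  0.0001 -0.0002] open 0.5182009169392681 81.54923558235168
t 12.5167 [-1.0834  0.8506  0.8942  1.9651  0.361   0.5478 -1.1564]
```

View pics/pr.png

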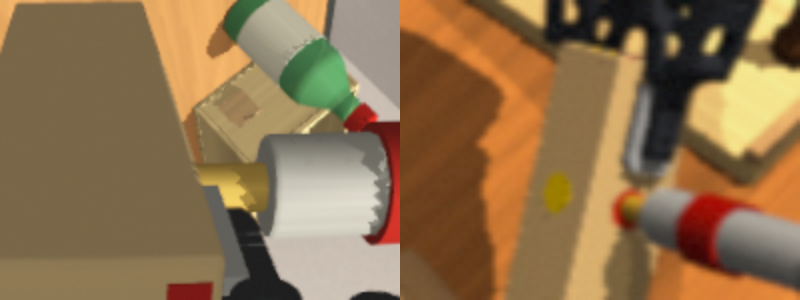

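Red is pressed: the punch sits inside the red dot (crop 630,208), and the 3.6 N spring force means about 8–9 mm in. Yellow next, slightly deeper, then blue.

```bash
python3 - <<'E'
from h import *
for c in('yellow','blue'):
    p,q=press(c,-.09,1,PHI); arm.movep(p,q); print(c,arm.read_joint_positions()); do(c,.0115)
f=lambda n,x,y,w,h:cv2.resize(cv2.imread(f'pics/{n}.png')[y:y+h,x:x+w],(400,300))
cv2.imwrite('pics/pyb.png',np.vstack([np.hstack([f(f'press_{c}',0,0,640,480) if c=='yellow' else f(f'press_{c}',160,170,200,150),f(f'press_{c}_s',340,220,100,75)]) for c in('yellow','blue')]))
E
```

```text
yellow [-0.8404  0.7081  0.4516  1.9593  0.8251  0.7474 -0.0342]
yellow force along D -4.882915468492042 df [-4.6743  2.7332 -1.0147] tcp err [-0.0008  0.0004 -0.0007] open 0.5170020293446881 81.69154644012451
t 17.95 [-0.84    0.7078  0.451   1.9581  0.8264  0.7482 -0.0332]
blue [-0.6033  0.6653  0.0796  1.9515  1.019   0.9393  1.3592]
blue force along D -3.016136613636852 df [-2.4803  1.537  -1.2642] tcp err [-0.0006  0.0004 -0.0005] open 0.5219290046024565 81.82032823562622
t 23.6 [-0.6036  0.6652  0.0804  1.9504  1.0195  0.9393  1.3604]
```

View pics/pyb.png

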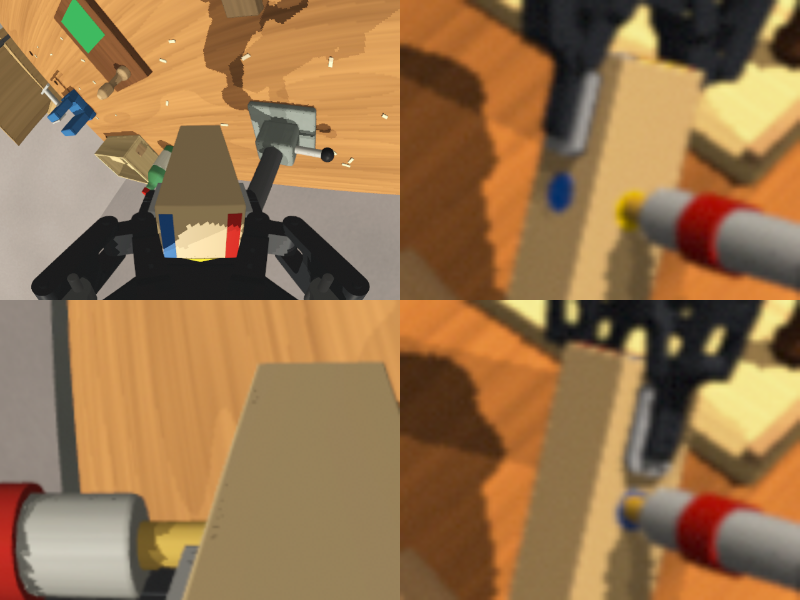

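All three presses show the punch inside the dot (yellow at crop 628,207, blue at 630,510). Blue's force reading was low (3.0 N), so I repeat blue stepwise with averaged forces to be sure.

```bash
python3 - <<'E'
from h import *
g=lambda o:press('blue',o,1,PHI)[0]
def F():
    v=[]
    for _ in range(12): arm.pause(.04); v.append(arm.read_ft_force())
    return np.mean(v,0),np.std(v,0)
arm.line_to(g(-.012),.15); f0=F()[0]
for d in(.006,.009,.012,.014):
    arm.line_to(g(d),.04); f,s=F(); print(d,-(f-f0)@D,s,np.array(arm.read_tool_pos())-g(d))
    if -(f-f0)@D>5.2: break
arm.line_to(g(-.012),.05); arm.line_to(g(-.09),.15)
print(arm.read_time(),[arm.ik(*grasp(.32,1,np.radians(y),np.array([.456,-.288]))) for y in(-70,-45,0)])
E
```

```text
0.006 3.4635334211302315 [0.3176 0.4795 0.5734] [-0.0001  0.0002 -0.0001]
0.009 4.3493849059049925 [0.3666 0.4038 0.5529] [-0.      0.0002 -0.0001]
0.012 4.846190232094387 [0.5814 0.3463 0.5714] [-0.0001  0.0002 -0.0001]
0.014 5.211702404855901 [0.4483 0.4309 0.2938] [-0.0002  0.0003 -0.0002]
29.45 [array([ 0.3167,  0.4373,  0.3048,  1.7298, -0.1518,  0.9976,  1.0261]), array([ 0.3895,  0.43  ,  0.196 ,  1.7275, -0.097 ,  0.9935,  1.4065]), array([ 0.466 ,  0.4261,  0.0833,  1.7251, -0.0411,  0.9921,  2.1351])]
```

```bash
python3 - <<'E'
from h import *
G=np.array([.456,-.288]); y=np.radians(-45)
arm.movep(*grasp(.34,1,y,np.array([.46,.06]))); arm.movep(*grasp(.32,1,y,G))
p,q=grasp(.2045,1,y,G); arm.line_to(p,.12); arm.pause(.3)
F=lambda:np.mean([(arm.pause(.03),arm.read_ft_force())[1] for _ in range(6)],0)
f0=F(); z=.2045
while z>.196:
    z-=.001; arm.line_to(np.r_[G,z],.02); f=(F()-f0)[2]
    print(round(z,4),round(f,2),arm.read_tool_pos()[2])
    if f>3: break
print('t',arm.read_time())
im=snapshot('top'); s=snapshot('scene')
cv2.imwrite('pics/pl.png',np.hstack([cv2.resize(im[160:310,390:590],(400,300)),cv2.resize(s[250:450,100:366],(400,300))]))
E
```

```text
0.2035 0.22 0.2034801542497405
0.2025 0.13 0.20251396159659935
0.2015 -0.23 0.20152889930173795
0.2005 3.4 0.20079661080638134
t 35.1917
```

View pics/pl.png

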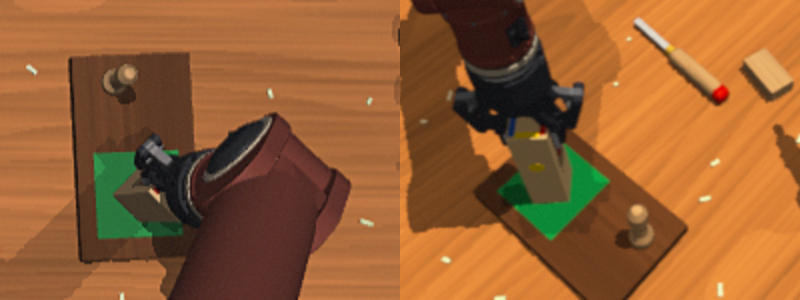

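The blank stands upright on the green square (contact at the same TCP height as at the pick, so no slip). Release, back off, and check by mask.

```bash
python3 - <<'E'
from h import *
from station import ticket
arm.move_gripper(1.0); arm.pause(.3); p=np.array(arm.read_tool_pos())
arm.line_to(p+[0,0,.15],.15); arm.movep(p+np.array([0.,.25,.16]),arm.read_eef_rot()); arm.pause(.5)
t=snapshot('top'); s=snapshot('scene'); cv2.imwrite('pics/end.png',t)
yb=((20,150,120),(32,255,255)); bl=((100,120,80),(125,255,255)); rd=((0,170,80),(6,255,255))
for n,c in(('yellow',yb),('blue',bl),('red',rd)):
    try: a=blob(t,*c,(425,215,75,75)); print(n,len(a),plane(ray('top',a.mean(0)),.178))
    except Exception as e: print(n,e)
print(arm.read_time(),arm.read_finger_force())
t0=cv2.imread('pics/top0.png')
for n,(x,y,w,h) in dict(fa=(180,183,26,26),fb=(438,186,26,24),gouge=(342,222,20,90),off=(310,198,30,40),punch=(320,120,22,42)).items():
    print(n,float(np.abs(t[y:y+h,x:x+w].astype(int)-t0[y:y+h,x:x+w]).mean()))
E
```

```text
yellow 43 [ 0.4668 -0.3002  0.178 ]
blue 48 [ 0.4435 -0.3013  0.178 ]
red 56 [ 0.4658 -0.2756  0.178 ]
38.8083 0.0
fa 7.423076923076923
fb 4.577991452991453
gouge 56.89944444444444
off 12.444722222222222
punch 6.066738816738817
```

The red and blue stripes' midpoint is (0.455, −0.288) at top height, so the blank stands upright on the centre of the square. The gouge difference is the arm hovering over it. Hand in.

```bash
python3 -c "
from station import ticket
print(ticket.finish_job())"
```

```text
the job is handed in; nothing more can be done
None
```

The red, yellow and blue dots were each pressed onto the punch in order, the blank was set upright at the centre of the green square and released, and the job was handed in at about 39 s; no verdict came back, I pressed blue a second time to confirm its depth, and the arm hid the gouge in the final check.

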